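Load the relish station and shut its lid

TASK

Two steel relish tins stand on the front deck of the wooden relish station. Without lifting or toppling them, slide them along the deck so that each drops flat into an empty well of its own, then swing the clear lid over and press it fully shut. The third well already has its tin: leave that one in, and do not disturb the wine glass, the pepper mill or the bowl.

Things in the scene. Friction and masses are not known exactly. Their poses are not given: they have to be found in the camera images.
- station: fixed wooden station, origin on the table; x points from deck to hinge, y left. Deck: open at front and sides, x -145 to 5, y -200 to 200 mm, top 45 mm above the table. Well blocks go on level to x = 120 (centres x = 62.5; y = -115, 0, 115 mm; order varies). Back wall x 120 to 135 and end walls (inner faces y = -172.5, 172.5; x 60 to 135) rise to 77 mm above the table.
- tin_1: closed, flat-topped round steel tin, 90 mm across, 44 mm tall, about 0.2 to 0.4 kg (too wide for the gripper to grasp); origin at the centre of its underside, z up along its axis. Starts on the deck, left half.
- tin_2: closed, flat-topped round steel tin, 90 mm across, 44 mm tall, about 0.2 to 0.4 kg (too wide for the gripper to grasp); origin at the centre of its underside, z up along its axis. Starts on the deck, right half.
- tin_3: closed, flat-topped round steel tin, 90 mm across, 44 mm tall, about 0.2 to 0.4 kg (too wide for the gripper to grasp); origin at the centre of its underside, z up along its axis. The one already in its well.
- well_a_hole0 (a point): centre of the mouth of a round well, 99 mm across and 24 mm deep, in a pale wooden block 115 mm square whose top is flush with the deck (45 mm above the table). Empty at the start.
- well_b_hole0 (a point): centre of the mouth of a round well, 99 mm across and 24 mm deep, in a pale wooden block 115 mm square whose top is flush with the deck (45 mm above the table). Empty at the start.
- well_c_hole0 (a point): centre of the mouth of a round well, 99 mm across and 24 mm deep, in a pale wooden block 115 mm square whose top is flush with the deck (45 mm above the table). Holds tin_3 from the start. A tin fully home stands 20 mm proud of the deck.
- lid (a joint): angle of the lid in rad: 0 shut (lying level on the walls), about 1.57 upright; starts open, stays where it is left (stiff hinge, some 3 to 6 N at its free edge), opens to 1.75 at most.
- lid_hinge (a point): middle of the lid's hinge line, 77 mm above the table on the back wall; the hinge line runs along the station's y.
- lid_edge (a point): middle of the lid's free edge, on its outer face (the face on top when shut). The lid is a clear panel in a steel frame, 136 mm from hinge to free edge, 375 mm wide, 8 mm thick; when shut its underside is 32 mm above the deck.
- glass: wine glass, 76 mm across, 185 mm tall, standing left of the station; origin at the centre of its foot.
- mill: wooden pepper mill, 58 mm across, 160 mm tall, standing left of the station; origin at the centre of its foot.
- bowl: white bowl, 130 mm across, 45 mm tall, standing right of the station; origin at the centre of its foot.
Not all that is in view belongs to the job. What is shaped like the part that bears well_b_hole0 but orange or turquoise is not meant.

How it is judged (in metres and radians):
On the way:
1. both tins are flat at the bottom of the two empty wells, one in each, with the lid still open (over 0.6 rad) ((((horizontal distance between tin_1 and well_a_hole0 below 0.012 m and height (world z) of tin_1 below 0.027 m and angle between tin_1's own z axis and vertical below 0.06 rad) and (horizontal distance between tin_2 and well_b_hole0 below 0.012 m and height (world z) of tin_2 below 0.027 m and angle between tin_2's own z axis and vertical below 0.06 rad)) or ((horizontal distance between tin_1 and well_b_hole0 below 0.012 m and height (world z) of tin_1 below 0.027 m and angle between tin_1's own z axis and vertical below 0.06 rad) and (horizontal distance between tin_2 and well_a_hole0 below 0.012 m and height (world z) of tin_2 below 0.027 m and angle between tin_2's own z axis and vertical below 0.06 rad))) and value of joint lid above 0.6 rad), for 0.2 s.
At the end, for the whole second after the job is handed in: One of tin_1 and tin_2 is in each of well_a and well_b and tin_3 is in well_c, each within 12 mm of the well's centre, its underside lower than 27 mm above the table (well floor: 21 mm), tilted less than 0.06 rad and at rest (under 0.02 m/s), and the lid is shut to less than 0.05 rad ((((horizontal distance between tin_1 and well_a_hole0 below 0.012 m and height (world z) of tin_1 below 0.027 m and angle between tin_1's own z axis and vertical below 0.06 rad) and (horizontal distance between tin_2 and well_b_hole0 below 0.012 m and height (world z) of tin_2 below 0.027 m and angle between tin_2's own z axis and vertical below 0.06 rad)) or ((horizontal distance between tin_1 and well_b_hole0 below 0.012 m and height (world z) of tin_1 below 0.027 m and angle between tin_1's own z axis and vertical below 0.06 rad) and (horizontal distance between tin_2 and well_a_hole0 below 0.012 m and height (world z) of tin_2 below 0.027 m and angle between tin_2's own z axis and vertical below 0.06 rad))) and horizontal distance between tin_3 and well_c_hole0 below 0.012 m and height (world z) of tin_3 below 0.027 m and angle between tin_3's own z axis and vertical below 0.06 rad and value of joint lid below 0.05 rad and linear speed of each of tin_1, tin_2, tin_3 below 0.02 m/s); the robot touches nothing.
It fails at once if a tin is lifted: its underside's centre more than 80 mm above the table (35 mm above the deck) (height (world z) of any of tin_1, tin_2, tin_3 above 0.08 m).
It fails at once if a tin is toppled: tilted more than 0.8 rad (angle between any of tin_1, tin_2, tin_3's own z axis and vertical above 0.8 rad).
It fails at once if the third tin is moved by more than 20 mm (distance of tin_3 from where it was at the start of the episode above 0.02 m).
It fails at once if the wine glass, pepper mill or bowl is moved by more than 20 mm or tipped by more than 0.3 rad (distance of any of glass, mill, bowl from where it was at the start of the episode above 0.02 m or angle between any of glass, mill, bowl's own z axis and vertical above 0.3 rad).
It also fails if it takes over 64 s, if anything falls off the work surface, if the arm or the gripper's body presses on something with over 40 N, if the wrist force passes 120 N, or if a joint passes its speed limit or range.

ROBOT

A 6-joint arm with a two-finger parallel gripper is mounted at the origin on the work surface. World frame = base frame: x ahead of the robot, y to its left, z up, the work surface at z = 0. Lengths are in mm, angles in rad, forces in N, time in s.
With the tool pointing down it reaches from about 400 to 925 mm from the base axis. Payload 12.5 kg.
Tool frame: the origin (TCP) lies midway between the tips of the shut fingers; the grasp point (between the pads) lies 19 mm behind it; z points along the fingers, y is the line along which they close (so a half turn about z gives the same grasp; the last joint's range is limited). The gripper opens to 95 mm and grips with 3 to 60 N. Pads are 20 mm wide; open, the fingers measure 119 mm over their backs; the gripper's body (75 mm by 180 mm) begins 59 mm behind the grasp point.
Start: joints at [1.168, 0.491, 1.559, -0, 1.092, -0.106], TCP at [182.771, 597.697, 214.661] pointing down, gripper open.
Joint ranges: [-3.1, 3.1], [-0.84, 2.19], [0.05, 2.79], [-1.13, 4.28], [0.06, 2.93], [-2.69, 2.69]. Speed limits (rad/s): [2.22, 2.22, 2.79, 3.14, 3.14, 3.14].

INTERFACE

Orientations are given as [roll, pitch, yaw] about the fixed x, y, z axes, in that order (R = Rz(yaw) Ry(pitch) Rx(roll)).
In Python, from cell import env gives the robot as it stands.
- The arm moves only by the tool carry_out, never from a script. Its argument "series" is a list of rows, each a list of 4 numbers: the shift along the world's x, y, z normalised to -1 to 1, where 1 is 5 cm, then the turn about the world's z normalised to -1 to 1, where 1 is 6 degrees. In form: [[x, y, z, turn], ...]. A call has exactly 5 rows; each row shifts and turns the commanded pose from where the row before left it; what a row does not reach is not made up. A row lasts 1/10 s, in which the tool goes at most 50 mm and 8.59 degrees, less where a joint would pass 70% of its speed; a pose out of reach is approached as far as the arm can. A call with a number of a shift or a turn outside -1 to 1 is refused whole. A call with a gripper value outside its range is refused whole. "fingers" is the closure, from -1 (fully open) to 1 (shut), set as the call begins (left out, the last holds). The fingers move at their own pace and stop on an object; the grip force is fixed at half the most. Time passes only in rows, so rows that do not move let the fingers close, or fill a call up. It gives the time, the measured TCP pose, the force, the opening and the grip force at its end, in the units of the state.
- env.state(): the state, without advancing time (a new reading comes with each control period).
- env.read_camera(name): name is "side" or "top" or "wrist"; returns the picture (480x640x3 uint8, red, green, blue); there is no depth.
- env.calibration(name): a dict with "K" (3x3 intrinsics, pixels), "dist" ([k1, k2, p1, p2, k3] as OpenCV has them; the pictures are not rectified), "pose" (4x4, takes a point from camera to world coordinates). Camera axes: x right, y down, z forward; pixel columns grow to the right and rows downward; lengths in mm; the calibration is good to about 2 mm. A picture is of the moment at which its call begins: read the wrist's pose just before it. calibration takes no time and is no camera call; for the wrist camera it gives the pose at the moment of the call.
- env.job_done(): hands the job in; it is judged then, once.
Trained networks look in the newest picture that a camera, given by its name, has taken for a name from the list of things; names that differ only in an ending like _2 or _b are one class to them, and where a whole thing is asked for, a point or a joint stands for the part that bears it (a point fixed in the world has none). Each returns a list of dicts, best first, with "conf" (0 to 1); they miss things now and then, are a little off and sometimes report something else, mostly with a low value. They report only what shows in the picture. A call takes as long as a camera call. They do not tell look-alikes from the thing itself.
- env.look_for(camera, label): "position" ([row, column] as shares, 0 to 1, of the picture: columns of its width, rows of its height, amid what is visible of it).
The state is a dict: "t": time; "joints": joint angles; "qvel": joint speeds; "tau": joint torques, N m; "eef_pos": TCP position; "tcp_rot": TCP orientation; "ft_force": force on the tool from outside, world axes, zero at the start; "moment": the same for the moment, N m; "opening": opening from 0.0 (shut) to 1.0 (fully open); "grip_force": force on a finger pad.
Only numpy, scipy, OpenCV 4.12 (cv2) and the standard library are available. Lean on these libraries where they do the work, as an engineer would, in place of code of your own. Each camera call takes 0.05 s, during which the arm holds its last target. There are 200 camera calls.

## Working session

There is one attempt and no reset: what is moved stays moved. The work goes in short steps, Python scripts to look and compute and a tool call to move; the robot and the scene stay as the last step left them, time stands still between calls to the robot, and variables do not carry over. Pictures are saved under pics/ and viewed, at most 10 in all, crops included, and the job is handed in when it is done.

Besides the shell and the picture viewer there is one more tool, called after "Call:" by a JSON object that holds its "method" and its "body", one argument or row to a line. carry_out: Moves the arm, as the interface text tells. Its arguments: {"type":"object","properties":{"series":{"type":"array","items":{"type":"array","items":{"type":"number","minimum":-1,"maximum":1}}},"fingers":{"type":"number"}},"required":["series"]}

```bash
mkdir -p pics; ls; cat > h.py <<'E'
import numpy as np, cv2
from cell import env
def ray(cam,uv,cal=None):
    c=cal or env.calibration(cam);K=np.array(c["K"]);d=np.array(c["dist"]);T=np.array(c["pose"])
    p=cv2.undistortPoints(np.array(uv,float).reshape(-1,1,2),K,d).reshape(-1,2)
    D=np.c_[p,np.ones(len(p))]@T[:3,:3].T
    return T[:3,3],D
def atz(cam,uv,z,cal=None):
    o,D=ray(cam,uv,cal); return o+D*((z-o[2])/D[:,2])[:,None]
def proj(cam,P,cal=None):
    c=cal or env.calibration(cam);T=np.linalg.inv(np.array(c["pose"]))
    return cv2.projectPoints(np.array(P,float).reshape(-1,1,3),cv2.Rodrigues(T[:3,:3])[0],T[:3,3],np.array(c["K"]),np.array(c["dist"]))[0].reshape(-1,2)
def tri(rs):
    A=np.zeros((3,3));b=np.zeros(3)
    for o,d in rs:
        d=d/np.linalg.norm(d);M=np.eye(3)-np.outer(d,d);A+=M;b+=M@o
    return np.linalg.solve(A,b)
E
python3 - <<'E'
from h import *
for c in ("top","side"):
    im=env.read_camera(c);cv2.imwrite(f"pics/{c}0.png",im[:,:,::-1])
    print(c,np.array(env.calibration(c)["pose"])[:3,3].round())
    for l in ("tin_1","well_a_hole0","well_c_hole0","lid","lid_edge","glass","mill","bowl","station"):
        try:
            for r in env.look_for(c,l)[:5]:
                v,u=r["position"];uv=[u*640,v*480]
                print(l,round(r["conf"],2),np.round(uv),atz(c,[uv],89 if 'tin' in l else 45)[0].round())
        except Exception as e: print(l,e)
print(env.state())
E
```

```text
pics
top [ 425.  -14. 1478.]
tin_1 0.94 [278. 231.] [646. 101.  89.]
tin_1 0.58 [364. 280.] [ 504. -135.   89.]
well_a_hole0 0.81 [319. 234.] [640. -12.  45.]
well_c_hole0 0.8 [281. 247.] [606.  95.  45.]
well_c_hole0 0.6 [367. 281.] [ 505. -145.   45.]
lid 0.67 [313. 209.] [716.   2.  45.]
lid_edge 0.75 [318. 205.] [726. -10.  45.]
glass 0.74 [145. 260.] [578. 489.  45.]
glass 0.71 [276. 232.] [649. 111.  45.]
glass 0.4 [315. 207.] [722.  -4.  45.]
glass 0.34 [316. 270.] [539.  -2.  45.]
mill 0.86 [171. 303.] [453. 412.  45.]
bowl 0.88 [456. 283.] [ 490. -400.   45.]
station 0.93 [315. 268.] [544.  -0.  45.]
side [  229. -1120.   788.]
tin_1 0.95 [290. 269.] [ 489. -170.   89.]
tin_1 0.78 [275. 228.] [508.  30.  89.]
tin_1 0.58 [314. 219.] [628.  43.  89.]
well_a_hole0 0.72 [289. 272.] [ 501. -122.   45.]
well_a_hole0 0.69 [325. 239.] [642.  -3.  45.]
well_c_hole0 0.67 [299. 223.] [602. 110.  45.]
lid 0.93 [348. 208.] [777. 143.  45.]
lid_edge 0.73 [350. 210.] [776. 128.  45.]
mill 0.8 [232. 185.] [467. 449.  45.]
bowl 0.96 [320. 349.] [ 479. -412.   45.]
station 0.69 [309. 252.] [578. -54.  45.]
station 0.47 [275. 230.] [523.  91.  45.]
{'t': 1.0, 'joints': array([ 1.16839802e+00,  4.90895916e-01,  1.55889468e+00, -1.81283723e-05,
        1.09167934e+00, -1.05602464e-01]), 'qvel': array([ 0.0010438 , -0.00078929,  0.00198018, -0.00021968, -0.00087315,
        0.00061972]), 'tau': array([ 1.00873662e-03, -6.12496948e+01, -2.58421218e+01,  6.93134358e-02,
        4.47865273e-02, -2.08680740e-05]), 'eef_pos': array([182.77987134, 597.70220392, 214.66531741]), 'tcp_rot': array([3.14147231e+00, 2.89338739e-05, 2.84480517e+00]), 'ft_force': array([ 0.02091157,  0.23304953, -0.85703714]), 'moment': array([-0.0280145 ,  0.04992339, -0.03838812]), 'grip_force': 0.0, 'opening': 1.000055187517121}
```

View crops.

```bash
python3 - <<'E'
import cv2
a=cv2.imread("pics/top0.png")[170:330,110:500];b=cv2.imread("pics/side0.png")[150:390,180:440]
cv2.imwrite("pics/top0c.png",cv2.resize(a,None,fx=2,fy=2,interpolation=3))
cv2.imwrite("pics/side0c.png",cv2.resize(b,None,fx=2.4,fy=2.4,interpolation=3))
E
```

```text
(no output)
```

View pics/top0c.png

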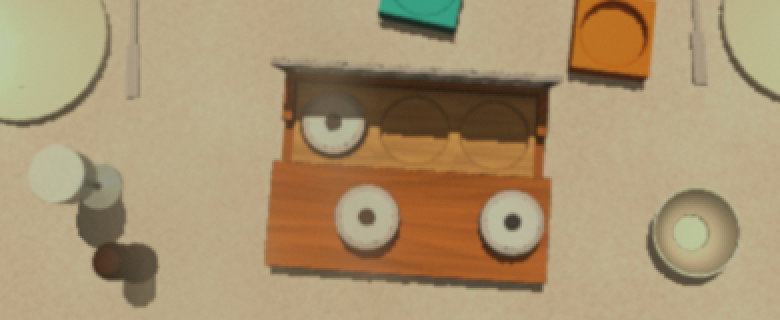

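View pics/side0c.png

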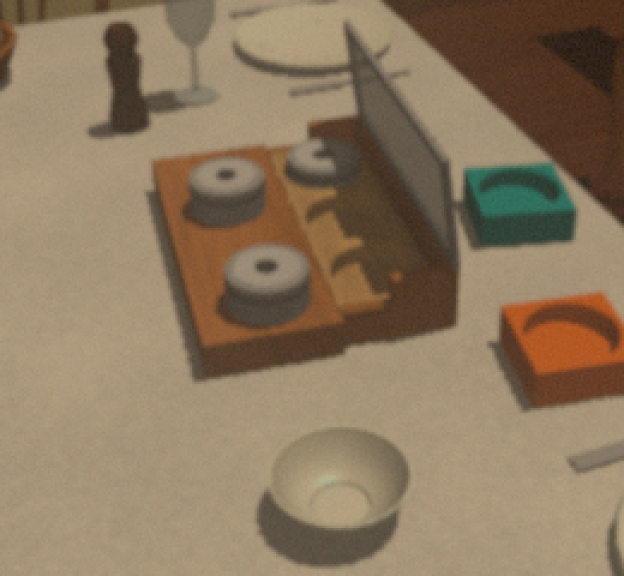

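The top view shows tin_1 at full-image (293.5,278.5), tin_2 at (366,281.5) and tin_3 in the left well at (276.5,231.5). The empty wells are at (317.5,235.5) and (357.5,238). The orange and turquoise blocks behind the station are decoys. The lid stands upright, and the side view agrees with all of this.

```bash
python3 - <<'E'
from h import *
from scipy.optimize import least_squares
t=lambda p:np.array(p,float)/2+[110,170]
s=lambda p:np.array(p,float)/2.4+[180,150]
M=[("top",t,[-145,200,45],(266,264)),("top",t,[-145,-200,45],(546,283)),("top",t,[5,200,45],(274,162)),("top",t,[5,-200,45],(550,180)),
("top",t,[62.5,0,45],(415,131)),("top",t,[62.5,-115,45],(495,136)),("top",t,[62.5,115,65],(333,123)),
("side",s,[-145,200,45],(153,160)),("side",s,[-145,-200,45],(205,350)),("side",s,[5,-200,45],(342,320)),("side",s,[62.5,115,65],(322,154))]
def W(q,p):
    c,n=np.cos(q[2]),np.sin(q[2]);return [q[0]+c*p[0]-n*p[1],q[1]+n*p[0]+c*p[1],p[2]]
cal={c:env.calibration(c) for c in("top","side")}
f=lambda q:np.concatenate([proj(c,W(q,p),cal[c])[0]-g(uv) for c,g,p,uv in M])
r=least_squares(f,[580,-5,0],loss="soft_l1",x_scale=[10,10,.1]);q=r.x
print("station",q,np.round(f(q).reshape(-1,2),1).tolist())
for n,p in dict(wl=[62.5,115,45],wm=[62.5,0,45],wr=[62.5,-115,45],hinge=[127,0,77]).items(): print(n,np.round(W(q,p),1))
for n,a,b in(("tin1",(367,217),(227,175)),("tin2",(512,223),(267,267)),("tin3",(333,123),(322,154))):
    A=t(a);B=s(b);oa,da=ray("top",[A],cal["top"]);ob,db=ray("side",[B],cal["side"])
    print(n,tri([(oa,da[0]),(ob,db[0])]).round(1),atz("top",[A],65 if n=="tin3" else 89,cal["top"])[0].round(1),atz("side",[B],65 if n=="tin3" else 89,cal["side"])[0].round(1))
# lid edge: ends at top view
for uv in((272,63),(560,80)): print("lidend z210",atz("top",[t(uv)],210,cal["top"])[0].round(1))
print("lid side top ends", s((347,25)),s((455,262)), [proj("side",W(q,[127+dx,y,77+136]),cal["side"])[0].round(1).tolist() for dx in(0,20,-20) for y in(187,-187)])
for n,uv in(("glass foot",(100,187)),("mill top",(108,261))): print(n,atz("top",[t(uv)],0 if 'foot' in n else 160,cal["top"])[0].round())
E
```

```text
station [ 5.76661405e+02 -2.86552548e+00 -8.84673477e-02] [[-1.0, 0.8], [0.4, 0.6], [-0.6, -0.8], [1.1, -0.7], [-0.1, -0.6], [-0.0, -0.5], [0.4, -0.3], [-1.4, -0.0], [-1.8, -1.3], [0.9, 0.9], [-0.2, 0.4]]
wl [649.1 106.2  45. ]
wm [638.9  -8.4  45. ]
wr [ 628.8 -122.9   45. ]
hinge [703.2 -14.1  77. ]
tin1 [513.6  59.7  89.7] [512.7  59.9  89. ] [514.9  60.8  89. ]
tin2 [ 500.9 -139.3   89.2] [ 499.8 -139.1   89. ] [ 502.2 -139.2   89. ]
tin3 [649.  106.9  66. ] [648.3 107.2  65. ] [650.5 108.6  65. ]
lidend z210 [705.1 172.3 210. ]
lidend z210 [ 674.4 -196.1  210. ]
lid side top ends [324.58333333 160.41666667] [369.58333333 259.16666667] [[327.8, 157.7], [370.7, 216.0], [334.2, 156.9], [378.5, 214.9], [321.4, 158.4], [362.7, 217.2]]
glass foot [571. 460.   0.]
mill top [458. 397. 160.]
```

Call:
{"method": "carry_out", "body": {
  "fingers": -0.26,
  "series": [
    [0.36,-0.68,0,-0.13],
    [0.36,-0.68,0,-0.13],
    [0.36,-0.68,0,-0.13],
    [0.36,-0.68,0,-0.13],
    [0.36,-0.68,0,-0.13]
  ]
}}

```text
t: 1.5
eef_pos: [273.2, 426.4, 214.8]
tcp_rot: [3.141, 0.0, 2.776]
ft_force: [0.0, 0.6, 0.4]
opening: 0.65
grip_force: 0.0
```

Call:
{"method": "carry_out", "body": {
  "series": [
    [0.36,-0.68,0,-0.13],
    [0.36,-0.68,0,-0.13],
    [0.36,-0.68,0,-0.13],
    [0.36,-0.68,0,-0.13],
    [0.36,-0.68,0,-0.13]
  ]
}}

```text
t: 2.0
eef_pos: [363.3, 256.3, 214.9]
tcp_rot: [3.141, 0.0, 2.708]
ft_force: [0.5, -0.5, 0.0]
opening: 0.63
grip_force: 0.0
```

Call:
{"method": "carry_out", "body": {
  "series": [
    [0.36,-0.68,0,-0.13],
    [0.36,-0.68,0,-0.13],
    [0.36,-0.68,0,-0.13],
    [0.36,-0.68,0,-0.13],
    [0.36,-0.68,0,-0.13]
  ]
}}

```text
t: 2.5
eef_pos: [453.4, 86.1, 214.9]
tcp_rot: [3.141, 0.0, 2.64]
ft_force: [1.1, -0.2, -0.1]
opening: 0.628
grip_force: 0.0
```

Call:
{"method": "carry_out", "body": {
  "series": [
    [0.06,0.1,-0.64,0],
    [0,0,-0.64,0],
    [0,0,-0.64,0],
    [0,0,-0.64,0],
    [0,0,-0.64,0]
  ]
}}

```text
t: 3.0
eef_pos: [456.0, 92.6, 53.7]
tcp_rot: [3.141, 0.001, 2.64]
ft_force: [0.0, 0.1, -0.7]
opening: 0.634
grip_force: 0.0
```

Call:
{"method": "carry_out", "body": {
  "series": [
    [0.1,-0.055,0,0],
    [0.1,-0.055,0,0],
    [0.1,-0.055,0,0],
    [0.1,-0.055,0,0],
    [0.1,-0.055,0,0]
  ]
}}

```text
t: 3.5
eef_pos: [481.4, 78.7, 55.7]
tcp_rot: [3.141, 0.001, 2.64]
ft_force: [-2.7, 1.7, 2.4]
opening: 0.633
grip_force: 1.8
```

Call:
{"method": "carry_out", "body": {
  "series": [
    [0.15,-0.082,0,0],
    [0.15,-0.082,0,0],
    [0.15,-0.082,0,0],
    [0.15,-0.082,0,0],
    [0.15,-0.082,0,0]
  ]
}}

```text
t: 4.0
eef_pos: [518.9, 58.0, 54.6]
tcp_rot: [3.142, -0.0, 2.64]
ft_force: [-2.7, 2.0, 3.2]
opening: 0.635
grip_force: 2.0
```

```bash
python3 - <<'E'
from h import *
im=env.read_camera("top");cv2.imwrite("pics/t1.png",im[:,:,::-1])
im=env.read_camera("wrist");w=im[:,:,::-1]
a=cv2.resize(cv2.imread("pics/t1.png")[190:320,240:390],None,fx=2.5,fy=2.5,interpolation=3)
b=cv2.resize(w,(400,300));o=np.zeros((325,800,3),np.uint8);o[:,:375]=a;o[:300,400:]=b
cv2.imwrite("pics/v1.png",o);print(env.state()["eef_pos"])
E
```

```text
[519.58982465  57.80189934  54.549849  ]
```

View pics/v1.png

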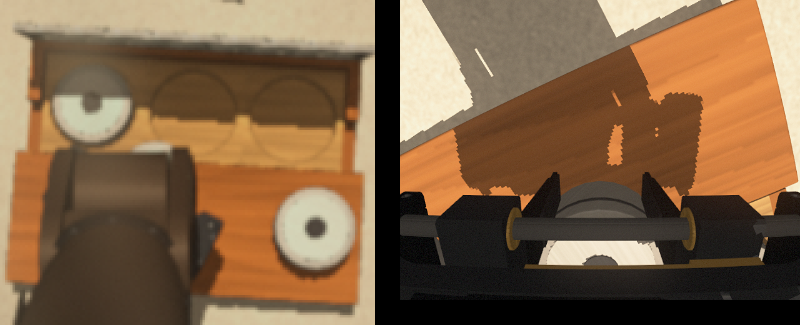

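The wrist view at right shows tin_1 held evenly between the two fingers, so I'm continuing the push.

Call:
{"method": "carry_out", "body": {
  "series": [
    [0.11,-0.061,0,0],
    [0.11,-0.061,0,0],
    [0.11,-0.061,0,0],
    [0.11,-0.061,0,0],
    [0.11,-0.061,0,0]
  ]
}}

```text
t: 4.6
eef_pos: [546.2, 42.9, 54.6]
tcp_rot: [3.142, -0.0, 2.641]
ft_force: [-0.6, 0.2, -0.2]
opening: 0.633
grip_force: 0.6
```

Call:
{"method": "carry_out", "body": {
  "series": [
    [0.11,-0.061,0,0],
    [0.11,-0.061,0,0],
    [0.11,-0.061,0,0],
    [0.11,-0.061,0,0],
    [0.11,-0.061,0,0]
  ]
}}

```text
t: 5.1
eef_pos: [573.7, 27.7, 54.7]
tcp_rot: [3.141, -0.0, 2.641]
ft_force: [-1.2, 1.3, 0.6]
opening: 0.633
grip_force: 0.8
```

Call:
{"method": "carry_out", "body": {
  "series": [
    [0.11,-0.061,0,0],
    [0.11,-0.061,0,0],
    [0.11,-0.061,0,0],
    [0.09,-0.05,0,0],
    [0,0,0,0]
  ]
}}

```text
t: 5.6
eef_pos: [595.0, 15.9, 54.6]
tcp_rot: [3.141, 0.001, 2.64]
ft_force: [-0.7, 1.1, -0.1]
opening: 0.629
grip_force: 0.0
```

```bash
python3 - <<'E'
from h import *
im=env.read_camera("side")[:,:,::-1]
b=cv2.resize(im[170:320,230:400],None,fx=3.5,fy=3.5,interpolation=3)
cv2.imwrite("pics/v2.png",b);print(env.state()["eef_pos"])
E
```

```text
[594.58500379  16.08612067  54.55783437]
```

View pics/v2.png

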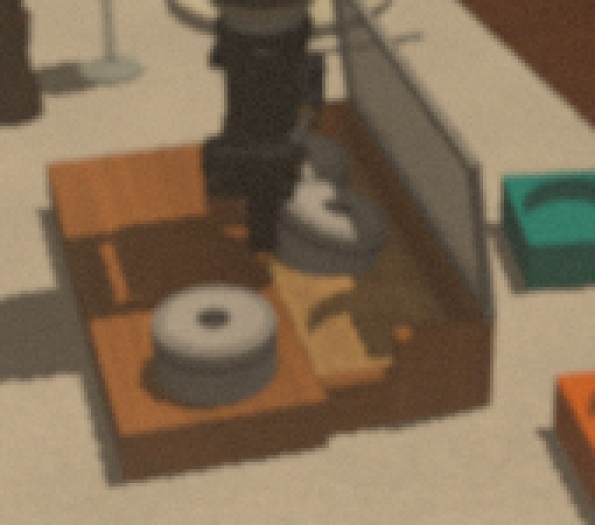

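tin_1 is tilted: its front edge is in the well and its rear is still on the rim. I'll push a little further, then back off.

Call:
{"method": "carry_out", "body": {
  "series": [
    [0.05,-0.027,0,0],
    [0.05,-0.027,0,0],
    [0.04,-0.022,0,0],
    [0.03,-0.016,0,0],
    [0,0,0,0]
  ]
}}

```text
t: 6.15
eef_pos: [602.9, 11.6, 54.6]
tcp_rot: [3.142, 0.0, 2.641]
ft_force: [-0.6, 0.7, 0.7]
opening: 0.632
grip_force: 0.3
```

Call:
{"method": "carry_out", "body": {
  "series": [
    [-0.1,0.055,0,0],
    [-0.2,0.11,0,0],
    [-0.3,0.165,0.0,0],
    [-0.3,0.165,0.2,0],
    [0,0,0.5,0]
  ]
}}

```text
t: 6.65
eef_pos: [554.3, 37.7, 88.5]
tcp_rot: [-3.139, -0.005, 2.642]
ft_force: [0.4, -1.0, -0.1]
opening: 0.629
grip_force: 0.0
```

```bash
python3 - <<'E'
from h import *
im=env.read_camera("side")[:,:,::-1]
b=cv2.resize(im[170:320,230:400],None,fx=3.5,fy=3.5,interpolation=3)
cv2.imwrite("pics/v3.png",b);print(env.state()["eef_pos"])
E
```

```text
[557.21255542  37.33897473  93.17323075]
```

View pics/v3.png

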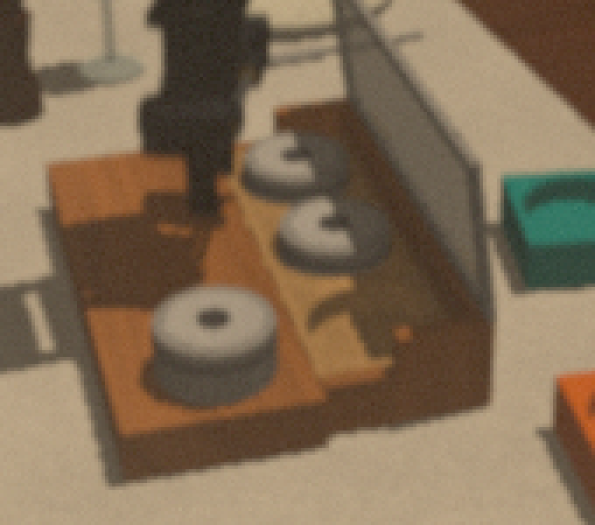

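tin_1 is now flat in the middle well, with its top level with tin_3. Next is tin_2.

Call:
{"method": "carry_out", "body": {
  "series": [
    [-0.24,-0.37,0.3,0.6],
    [-0.24,-0.37,0.3,0.6],
    [-0.24,-0.37,0.15,0.6],
    [-0.24,-0.37,0,0.6],
    [-0.24,-0.37,0,0.6]
  ]
}}

```text
t: 7.2
eef_pos: [496.8, -56.3, 127.6]
tcp_rot: [3.142, 0.001, 2.958]
ft_force: [0.7, -0.8, -0.2]
opening: 0.633
grip_force: 0.0
```

Call:
{"method": "carry_out", "body": {
  "series": [
    [-0.24,-0.37,0,0.6],
    [-0.24,-0.37,0,0.6],
    [-0.24,-0.37,0,0.6],
    [-0.24,-0.37,0,0.6],
    [-0.24,-0.37,0,0.57]
  ]
}}

```text
t: 7.7
eef_pos: [436.8, -148.7, 127.3]
tcp_rot: [-3.141, 0.0, -3.015]
ft_force: [0.1, 0.2, 0.3]
opening: 0.627
grip_force: 0.0
```

Call:
{"method": "carry_out", "body": {
  "series": [
    [0,0,0,0],
    [0,0,0,0],
    [0,0,0,0],
    [0,0,0,0],
    [0,0,0,0]
  ]
}}

```text
t: 8.2
eef_pos: [438.0, -148.0, 127.1]
tcp_rot: [3.141, -0.0, -3.017]
ft_force: [0.1, -0.0, -0.6]
opening: 0.627
grip_force: 0.0
```

Call:
{"method": "carry_out", "body": {
  "series": [
    [0,0,-0.29,0],
    [0,0,-0.29,0],
    [0,0,-0.29,0],
    [0,0,-0.29,0],
    [0,0,-0.29,0]
  ]
}}

```text
t: 8.7
eef_pos: [438.0, -148.3, 54.1]
tcp_rot: [-3.142, 0.0, -3.017]
ft_force: [0.8, 0.9, -0.9]
opening: 0.633
grip_force: 0.0
```

Call:
{"method": "carry_out", "body": {
  "series": [
    [0.1,0.013,0,0],
    [0.1,0.013,0,0],
    [0.1,0.013,0,0],
    [0.1,0.013,0,0],
    [0.1,0.013,0,0]
  ]
}}

```text
t: 9.2
eef_pos: [463.0, -145.0, 55.1]
tcp_rot: [3.141, -0.0, -3.017]
ft_force: [-2.6, 1.2, 2.1]
opening: 0.629
grip_force: 1.2
```

Call:
{"method": "carry_out", "body": {
  "series": [
    [0.16,0.021,0,0],
    [0.16,0.021,0,0],
    [0.16,0.021,0,0],
    [0.16,0.021,0,0],
    [0.16,0.021,0,0]
  ]
}}

```text
t: 9.7
eef_pos: [503.4, -140.0, 54.7]
tcp_rot: [3.141, -0.0, -3.017]
ft_force: [-2.9, -0.6, 3.5]
opening: 0.631
grip_force: 2.3
```

Call:
{"method": "carry_out", "body": {
  "series": [
    [0.14,0.019,0,0],
    [0.14,0.019,0,0],
    [0.14,0.019,0,0],
    [0.14,0.019,0,0],
    [0.14,0.019,0,0]
  ]
}}

```text
t: 10.2
eef_pos: [538.3, -135.2, 54.7]
tcp_rot: [3.142, -0.0, -3.017]
ft_force: [-3.7, -0.3, 3.7]
opening: 0.631
grip_force: 2.3
```

Call:
{"method": "carry_out", "body": {
  "series": [
    [0.11,0.015,0,0],
    [0.11,0.015,0,0],
    [0.11,0.015,0,0],
    [0.11,0.015,0,0],
    [0.11,0.015,0,0]
  ]
}}

```text
t: 10.7
eef_pos: [565.7, -131.5, 54.7]
tcp_rot: [3.141, -0.0, -3.017]
ft_force: [-3.8, -0.1, 4.0]
opening: 0.629
grip_force: 2.4
```

Call:
{"method": "carry_out", "body": {
  "series": [
    [0.1,0.013,0,0],
    [0.1,0.013,0,0],
    [0.1,0.013,0,0],
    [0.08,0.01,0,0],
    [0.06,0.008,0,0]
  ]
}}

```text
t: 11.2
eef_pos: [587.6, -128.6, 54.4]
tcp_rot: [3.141, -0.0, -3.017]
ft_force: [-1.3, -1.0, -0.2]
opening: 0.629
grip_force: 0.6
```

```bash
python3 - <<'E'
from h import *
im=env.read_camera("side")[:,:,::-1]
b=cv2.resize(im[170:320,230:400],None,fx=3.5,fy=3.5,interpolation=3)
cv2.imwrite("pics/v4.png",b);print(env.state()["eef_pos"])
E
```

```text
[ 587.83963859 -128.60567586   54.45643926]
```

View pics/v4.png

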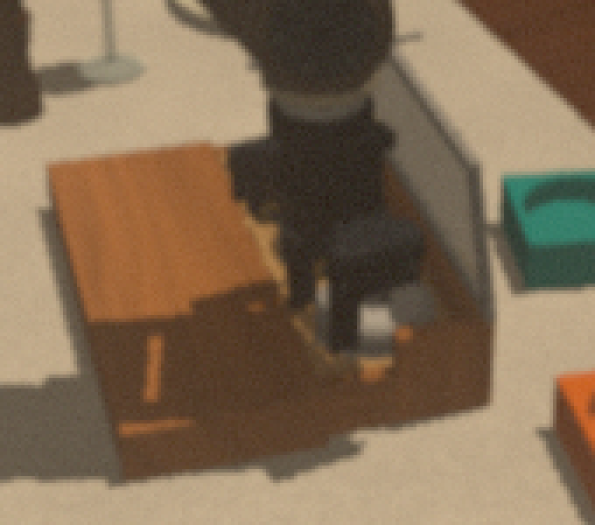

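tin_2 looks to be at or in its well, partly hidden by the gripper. I'll retract to look.

Call:
{"method": "carry_out", "body": {
  "series": [
    [-0.1,-0.013,0,0],
    [-0.2,-0.026,0,0],
    [-0.4,-0.052,0.1,0],
    [-0.5,-0.065,0.7,0],
    [-0.3,-0.04,0.9,0]
  ]
}}

```text
t: 11.75
eef_pos: [509.1, -138.2, 139.0]
tcp_rot: [3.139, -0.004, -3.018]
ft_force: [1.3, -0.4, 0.9]
opening: 0.633
grip_force: 0.0
```

Call:
{"method": "carry_out", "body": {
  "fingers": 1,
  "series": [
    [-0.3,-0.3,0.9,0],
    [-0.3,-0.3,0.9,0],
    [0,-0.3,0.8,0],
    [0,0,0,0],
    [0,0,0,0]
  ]
}}

```text
t: 12.25
eef_pos: [481.6, -183.6, 269.9]
tcp_rot: [-3.141, 0.001, -3.018]
ft_force: [-0.1, -0.4, -1.0]
opening: 0.265
grip_force: 0.0
```

```bash
python3 - <<'E'
from h import *
im=env.read_camera("side")[:,:,::-1]
b=cv2.resize(im[150:320,220:400],None,fx=2.2,fy=2.2,interpolation=3)
im=env.read_camera("top")[:,:,::-1]
a=cv2.resize(im[190:320,240:390],None,fx=2.6,fy=2.6,interpolation=3)
o=np.zeros((380,800,3),np.uint8);o[:a.shape[0],:a.shape[1]]=a;o[:b.shape[0],400:400+b.shape[1]]=b
cv2.imwrite("pics/v5.png",o);s=env.state();print(s["eef_pos"],s["joints"])
E
```

```text
[ 481.4608477  -182.99633917  268.40000899] [-4.91619875e-01  2.79470143e-01  1.74956640e+00  2.12296111e-04
  1.11466455e+00 -2.18657528e+00]
```

View pics/v5.png

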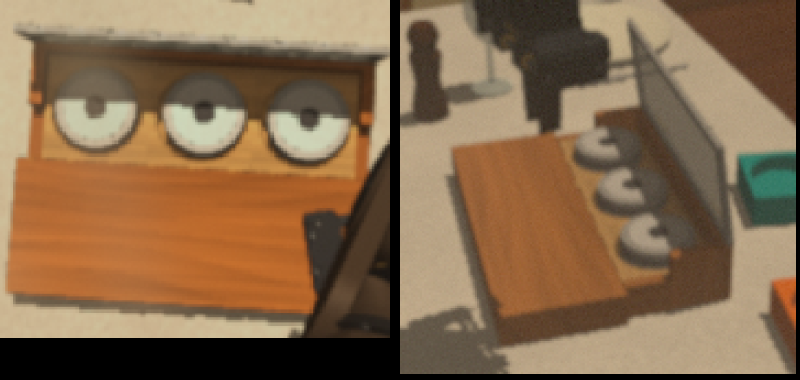

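All three tins sit flush in their wells, and the lid is still upright. Next I go over the lid with the fingers shut.

Call:
{"method": "carry_out", "body": {
  "fingers": 1,
  "series": [
    [0.54,0.33,0.1,-0.2],
    [0.54,0.33,0.1,-0.2],
    [0.54,0.33,0,-0.2],
    [0.54,0.33,0,-0.2],
    [0.54,0.33,0,-0.2]
  ]
}}

```text
t: 12.85
eef_pos: [617.9, -99.5, 277.6]
tcp_rot: [3.141, -0.003, -3.122]
ft_force: [-0.3, -1.1, -0.1]
opening: 0.004
grip_force: 0.0
```

Call:
{"method": "carry_out", "body": {
  "series": [
    [0.54,0.33,0,-0.2],
    [0.54,0.33,0,-0.2],
    [0.54,0.33,0,-0.2],
    [0.54,0.33,0,-0.2],
    [0.54,0.33,0,-0.2]
  ]
}}

```text
t: 13.35
eef_pos: [752.9, -17.0, 277.1]
tcp_rot: [3.141, -0.003, 3.056]
ft_force: [0.4, -0.1, -0.3]
opening: 0.006
grip_force: 0.0
```

Call:
{"method": "carry_out", "body": {
  "series": [
    [0,0,0,0],
    [0,0,0,0],
    [0,0,0,0],
    [0,0,0,0],
    [0,0,0,0]
  ]
}}

```text
t: 13.85
eef_pos: [751.8, -19.0, 280.0]
tcp_rot: [3.142, 0.0, 3.056]
ft_force: [-0.0, 0.8, 0.1]
opening: 0.004
grip_force: 0.0
```

Call:
{"method": "carry_out", "body": {
  "series": [
    [0,0,-0.35,0],
    [0,0,-0.35,0],
    [0,0,-0.35,0],
    [0,0,-0.35,0],
    [0,0,-0.36,0]
  ]
}}

```text
t: 14.35
eef_pos: [752.0, -18.9, 191.4]
tcp_rot: [3.142, 0.001, 3.056]
ft_force: [-0.1, 0.2, -0.2]
opening: 0.005
grip_force: 0.0
```

Call:
{"method": "carry_out", "body": {
  "series": [
    [-0.17,0.016,0,0],
    [-0.17,0.016,0,0],
    [-0.17,0.016,0,0],
    [-0.17,0.016,0,0],
    [-0.17,0.016,0,0]
  ]
}}

```text
t: 14.85
eef_pos: [709.1, -14.4, 192.7]
tcp_rot: [3.142, 0.001, 3.056]
ft_force: [-0.0, 0.9, -0.4]
opening: 0.001
grip_force: 0.0
```

Call:
{"method": "carry_out", "body": {
  "series": [
    [-0.12,0.011,-0.01,0],
    [-0.12,0.011,-0.01,0],
    [-0.12,0.011,-0.02,0],
    [-0.12,0.011,-0.03,0],
    [-0.12,0.011,-0.03,0]
  ]
}}

```text
t: 15.35
eef_pos: [679.4, -11.7, 186.6]
tcp_rot: [3.142, 0.0, 3.056]
ft_force: [2.3, 0.2, 1.4]
opening: 0.007
grip_force: 1.2
```

Contact forces are as expected, so I'll follow the arc.

Call:
{"method": "carry_out", "body": {
  "series": [
    [-0.13,0.011,-0.04,0],
    [-0.13,0.011,-0.05,0],
    [-0.13,0.011,-0.06,0],
    [-0.12,0.011,-0.07,0],
    [-0.12,0.011,-0.08,0]
  ]
}}

```text
t: 15.85
eef_pos: [647.7, -9.0, 171.3]
tcp_rot: [3.141, -0.0, 3.056]
ft_force: [2.0, -0.0, 0.3]
opening: 0.005
grip_force: 0.9
```

Call:
{"method": "carry_out", "body": {
  "series": [
    [-0.11,0.01,-0.08,0],
    [-0.11,0.01,-0.09,0],
    [-0.1,0.009,-0.09,0],
    [-0.1,0.009,-0.1,0],
    [-0.1,0.008,-0.1,0]
  ]
}}

```text
t: 16.35
eef_pos: [621.8, -6.7, 148.2]
tcp_rot: [3.141, -0.0, 3.056]
ft_force: [1.7, -0.3, 1.4]
opening: 0.008
grip_force: 0.6
```

Call:
{"method": "carry_out", "body": {
  "series": [
    [-0.08,0.007,-0.11,0],
    [-0.08,0.006,-0.12,0],
    [-0.07,0.006,-0.12,0],
    [-0.06,0.005,-0.12,0],
    [-0.05,0.005,-0.13,0]
  ]
}}

```text
t: 16.85
eef_pos: [604.9, -5.2, 118.1]
tcp_rot: [3.141, -0.0, 3.056]
ft_force: [0.6, -1.2, 1.3]
opening: 0.006
grip_force: 0.5
```

Call:
{"method": "carry_out", "body": {
  "series": [
    [-0.04,0.003,-0.1,0],
    [-0.03,0.003,-0.1,0],
    [-0.02,0,-0.09,0],
    [-0.01,0,-0.08,0],
    [0,0,-0.05,0]
  ]
}}

```text
t: 17.35
eef_pos: [600.0, -4.9, 97.2]
tcp_rot: [3.142, -0.001, 3.056]
ft_force: [-0.4, 0.1, 1.2]
opening: 0.002
grip_force: 0.4
```

Call:
{"method": "carry_out", "body": {
  "series": [
    [0,0,-0.06,0],
    [0,0,-0.06,0],
    [0,0,-0.05,0],
    [0,0,-0.04,0],
    [0,0,-0.03,0]
  ]
}}

```text
t: 17.85
eef_pos: [600.2, -4.9, 85.5]
tcp_rot: [3.141, -0.0, 3.056]
ft_force: [-0.6, -0.2, 0.6]
opening: 0.005
grip_force: 0.4
```

Call:
{"method": "carry_out", "body": {
  "series": [
    [0,0,-0.02,0],
    [0,0,-0.02,0],
    [0,0,0,0],
    [0,0,0,0],
    [0,0,0,0]
  ]
}}

```text
t: 18.35
eef_pos: [600.3, -4.9, 85.2]
tcp_rot: [-3.142, 0.001, 3.056]
ft_force: [-5.6, -0.5, 15.8]
opening: 0.004
grip_force: 8.5
```

The tip stopped at z 85.2 with 16 N, which is exactly the shut height of the lid. Now I retreat and check.

Call:
{"method": "carry_out", "body": {
  "series": [
    [0,0,0.3,0],
    [0,0,0.8,0],
    [-0.4,0,0.9,0],
    [-0.8,-0.3,0.9,0],
    [-0.8,-0.8,0.3,0]
  ]
}}

```text
t: 18.85
eef_pos: [514.1, -50.4, 235.9]
tcp_rot: [-3.141, 0.005, 3.059]
ft_force: [0.9, -1.2, 0.4]
opening: 0.005
grip_force: 0.0
```

Call:
{"method": "carry_out", "body": {
  "series": [
    [-0.3,-0.8,0,0],
    [0,-0.8,0,0],
    [0,-0.5,0,0],
    [0,0,0,0],
    [0,0,0,0]
  ]
}}

```text
t: 19.35
eef_pos: [498.7, -156.3, 232.6]
tcp_rot: [3.141, -0.0, 3.055]
ft_force: [-0.0, 0.8, 0.3]
opening: 0.005
grip_force: 0.0
```

```bash
python3 - <<'E'
from h import *
im=env.read_camera("side")[:,:,::-1]
b=cv2.resize(im[150:320,220:400],None,fx=2.2,fy=2.2,interpolation=3)
im=env.read_camera("top")[:,:,::-1]
a=cv2.resize(im[190:320,240:390],None,fx=2.6,fy=2.6,interpolation=3)
o=np.zeros((380,800,3),np.uint8);o[:a.shape[0],:a.shape[1]]=a;o[:b.shape[0],400:400+b.shape[1]]=b
cv2.imwrite("pics/v6.png",o);s=env.state();print(s["eef_pos"],s["ft_force"])
E
```

```text
[ 498.86008521 -155.36217687  232.66574546] [-0.20474974  0.1772357  -0.52008547]
```

View pics/v6.png

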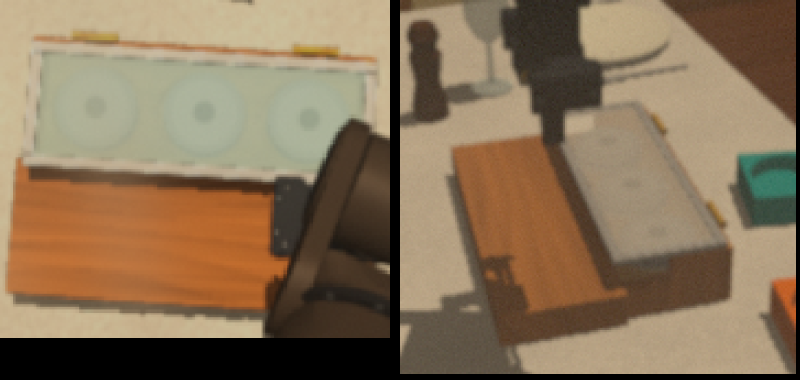

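The lid lies level on the walls with the three tins centred beneath it, and the arm is clear.

```bash
python3 -c "
from cell import env
print(env.job_done())"
```

```text
the job is handed in; nothing more can be done
None
```

Both tins are flat in their wells, the lid is pressed shut, and the job was handed in at about 19.5 s; the hand-in returned no verdict.

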